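Slide the headphone amplifier down onto the lower shelf

ROBOT

A 6-joint arm with a two-finger parallel gripper is mounted at the origin on the work surface. World frame = base frame: x ahead of the robot, y to its left, z up, the work surface at z = 0. Lengths are in m, angles in rad, forces in N, time in s.
With the tool pointing down it reaches from about 0.375 to 0.9 m from the base axis. Payload 3.1 kg.
Tool frame: the origin (TCP) lies at the very end of the fingers, on their centre line; the grasp point (between the pads) lies arm.grip_point_offset behind it (arm.grip_point_offset is the distance from the TCP to the grasp point, in m); z points along the fingers, y is the direction in which the jaws open and shut (so a half turn about z gives the same grasp; the last joint's range is limited). The gripper opens to 87 mm and grips with 3 to 60 N. Pads are 19 mm wide; open, the fingers measure 117 mm over their backs; the gripper's body (75 mm by 190 mm) begins 51 mm behind the grasp point.
Start: joints at [1.008, 0.527, 1.433, -0, 1.181, -0.178], TCP at [0.234, 0.58, 0.223] pointing down, gripper open.
Joint ranges: [-3.08, 3.08], [-0.75, 2.2], [0.22, 2.44], [-1.43, 4.57], [0, 2.65], [-2.85, 2.85]. Speed limits (rad/s): [2.79, 2.79, 3.14, 3.14, 3.14, 3.14].

INTERFACE

Orientations are given as a rotation vector (axis times angle).
In Python, from station import telemetry, eyes, job, arm gives the robot as it stands. The module is installed in compiled form; this text tells all that it offers.
- The arm moves only by the tool apply_moves, never from a script. Its argument "plan" is a list that holds one entry, the list of rows, each a list of 6 numbers: the shift along the world's x, y, z as a fraction of full scale, then the turn, a rotation vector about the world's x, y, z as a fraction of full scale. A call has 1 to 5 rows; each row is the pose to reach, as a shift and turn from the pose commanded when the call began, turning the shorter way round; what a row does not reach only later rows make up. Full scale, the value 1, is 0.25 m for a shift and 180 degrees for a turn. A row lasts 1/10 s, in which the tool goes at most 50 mm and 8.59 degrees, less where a joint would pass 70% of its speed; a pose out of reach is approached as far as the arm can. A call with a number of a shift or a turn outside -1 to 1 is refused whole. A call with a gripper value outside its range is refused whole. "gripper" is the closure, from 0 (fully open) to 1 (shut), set as the call begins (left out, the last holds). The fingers move at their own pace and stop on an object; "squeeze" is the grip in N (left out, the last holds). Time passes only in rows, so rows that repeat a pose let the fingers close. It gives the time, the measured TCP pose, the force and the opening at its end, in the units of the state.
- telemetry.read_state(): the state, without advancing time (a new reading comes with each control period).
- eyes.grab_frame(name): name is "scene" or "top" or "wrist"; returns (picture, depth): 400x640x3 uint8, blue, green, red; 400x640 float32, m along the optical axis (not along the pixel's ray), 0 where there is no reading.
- eyes.get_calibration(name): a dict with "K" (3x3 intrinsics, pixels), "view" (4x4, takes a point from world to camera coordinates); the wrist camera has in their place "hand_eye" (4x4, takes a point from camera to tool coordinates, whose origin is the TCP and whose axes are the flange's). Camera axes: x right, y down, z forward; pixel columns grow to the right and rows downward; lengths in m; the calibration is good to about 2 mm. A picture is of the moment at which its call begins: read the wrist's pose just before it. get_calibration takes no time and is no camera call.
- job.hand_in(): hands the job in, once; it reports no verdict.
The state is a dict: "time": time; "joint_positions": joint angles; "qd": joint speeds; "tau": joint torques, N m; "eef_pos": TCP position; "tool_rot": TCP orientation; "ft_force": force on the tool from outside, world axes, zero at the start; "wrist_torque": the same for the moment, N m; "width": opening from 0.0 (shut) to 1.0 (fully open).
Only numpy, scipy, OpenCV 4.12 (cv2) and the standard library are available. Lean on these libraries where they do the work, as an engineer would, in place of code of your own. Each camera call takes 0.05 s, during which the arm holds its last target. There are 200 camera calls.

TASK

On the double plywood shelf stand two small aluminium units; take the headphone amplifier, the one with the four round pillars at its corners, and slide it across the small step down onto the lower shelf. Keep it upright and down on the shelf as it goes over the edge (slide it, do not lift it across), and leave it standing squarely and wholly on the lower shelf, half-way between the step and the shelf's outer edge, released. Do not disturb the other unit.

Things in the scene. Friction and masses are not known exactly. Their poses are not given: they have to be found in the camera images.
- amp_handle (a point): Headphone amplifier, 0.5-0.9 kg: flat-bottomed aluminium case 44 mm high with a round pillar (24 mm across, 50 high) at each corner, 112 (x) x 116 (y) mm over the pillars, an 8 mm knob on its +x face. A carrying bar, 84 mm long and 14 x 14 thick, runs across its top along its x on end posts, 21 mm clear of the case. Point: centre of the bar, 72 mm above the underside; z up.
- plain_handle (a point): Bystander: plain square-cornered aluminium unit without pillars, 100 (x) x 104 (y) x 44 mm high, with the same carrying bar. It stands on the upper shelf beside the amplifier, in the near or the far place. Point: centre of its bar, 72 mm above its underside.
- lower_shelf (a point): Lower of two fixed plywood shelves on corks, 340 (x) x 186 (y) mm. Point: centre of its top face, 52 mm above the table; z up, y towards the upper shelf. The upper shelf is parallel, 340 x 240 mm, its top 8 mm higher; its edge (the step) is at y = +97 mm in this frame, after a gap of 4 mm, its outer edge at y = +337 mm.
Not all that is in view belongs to the job. What is shaped like the part that bears amp_handle but pink or turquoise is not meant.

How it is judged:
On the way:
1. the amplifier slides out over the step: its middle comes within 45 mm of the upper shelf's edge, still short of it, with the amplifier no more than 6 mm off the upper shelf (y of amp_handle in the frame of lower_shelf between 0.097 and 0.142 m and z of amp_handle in the frame of lower_shelf between 0.07 and 0.086 m), for 0.1 s.
At the end, for the whole second after the job is handed in: The amplifier stands flat and at rest on the lower shelf, its centre within 20 mm of half-way between the step-side and outer edges and within 110 mm of the middle along the step (wholly on the shelf), square with the shelf within 10 degrees (y of amp_handle in the frame of lower_shelf between -0.02 and 0.02 m and x of amp_handle in the frame of lower_shelf between -0.11 and 0.11 m and z of amp_handle in the frame of lower_shelf between 0.068 and 0.076 m and angle between amp_handle's own z axis and vertical below 0.05 rad and angle between the x axis of amp_handle and the x axis of lower_shelf, either way round below 0.175 rad and linear speed of amp below 0.01 m/s); the robot touches nothing.
It fails at once if the amplifier is lifted more than 12 mm above the upper shelf (z of amp_handle in the frame of lower_shelf above 0.092 m).
It fails at once if the amplifier tips by more than 14 degrees (angle between amp_handle's own z axis and vertical above 0.245 rad).
It fails at once if the other unit is moved more than 15 mm (distance of plain_handle from where it was at the start of the episode above 0.015 m).
It also fails if it takes over 38 s, if anything falls off the work surface, if the arm or the gripper's body presses on something with over 40 N, if the wrist force passes 120 N, or if a joint passes its speed limit or range.

## Working session

There is one attempt and no reset: what is moved stays moved. The work goes in short steps, Python scripts to look and compute and a tool call to move; the robot and the scene stay as the last step left them, time stands still between calls to the robot, and variables do not carry over. Pictures are saved under pics/ and viewed, about 8 in all and at most 12, crops included, and the job is handed in when it is done.

Besides the shell and the picture viewer there is one more tool, called after "Call:" by a JSON object that holds its "method" and its "body". apply_moves: Moves the arm, as the interface text tells. Shift numbers are shares of 0.25 m and turn numbers shares of 180 degrees, none past 1 either way. Its arguments: {"type":"object","properties":{"plan":{"type":"array"},"gripper":{"type":"number"},"squeeze":{"type":"number"}},"required":["plan"]}

```bash
mkdir -p pics
cat > h.py <<'E'
import numpy as np, cv2
from station import telemetry, eyes, job, arm
from scipy.spatial.transform import Rotation as R
def view(n):
    if n!='wrist': return np.array(eyes.get_calibration(n)['view'])
    s=telemetry.read_state(); T=np.eye(4); T[:3,:3]=R.from_rotvec(s['tool_rot']).as_matrix(); T[:3,3]=s['eef_pos']
    return np.linalg.inv(T@np.array(eyes.get_calibration(n)['hand_eye']))
def grab(n):
    V=view(n); p,d=eyes.grab_frame(n); return p,d,np.array(eyes.get_calibration(n)['K']),V
def ray(K,V,u,v,z):
    C=np.linalg.inv(V); d=C[:3,:3]@np.linalg.inv(K)@[u,v,1.]; o=C[:3,3]; return o+d*(z-o[2])/d[2]
def cloud(d,K,V):
    v,u=np.mgrid[:d.shape[0],:d.shape[1]]; P=np.stack([(u-K[0,2])/K[0,0]*d,(v-K[1,2])/K[1,1]*d,d],-1)
    C=np.linalg.inv(V); W=P@C[:3,:3].T+C[:3,3]; W[d==0]=np.nan; return W
E
python3 - <<'E'
from h import *
print(telemetry.read_state(), arm.grip_point_offset)
for n in ['top','scene']:
    p,d,K,V=grab(n); np.savez(f'{n}0.npz',p=p,d=d,K=K,V=V); cv2.imwrite(f'pics/{n}0.png',p); print(n,K,np.linalg.inv(V))
E
```

```text
{'time': 0.0, 'joint_positions': array([ 1.00850603e+00,  5.28458474e-01,  1.43389807e+00, -6.97806938e-06,
        1.18137795e+00, -1.78521143e-01]), 'qd': array([ 2.13717644e-03, -1.96475873e-03, -2.91050793e-05,  5.35503430e-04,
       -1.63346589e-03,  1.75060515e-03]), 'tau': array([ 3.97762669e-04, -4.40035415e+01, -1.76593602e+01,  6.34257286e-02,
        5.80510427e-02, -1.64166040e-04]), 'eef_pos': array([0.23360485, 0.57891875, 0.2215777 ]), 'tool_rot': array([-0.59897957, -3.08317772,  0.00313912]), 'ft_force': array([-0.13342774,  0.37457012, -0.20885496]), 'wrist_torque': array([-0.02902378,  0.0272422 , -0.01226651]), 'width': 1.0007699361720126} 0.0187
top [[444.19395098   0.         324.08522669]
 [  0.         444.19395098 196.79228379]
 [  0.           0.           1.        ]] [[-0.01391508 -0.99293392  0.11784995  0.32548639]
 [-0.99976417  0.01578142  0.01491818  0.06119081]
 [-0.01667261 -0.11761457 -0.99291935  1.12845693]
 [ 0.          0.          0.          1.        ]]
scene [[472.56331062   0.         318.36284657]
 [  0.         472.56331062 200.55736226]
 [  0.           0.           1.        ]] [[-0.27412791  0.63919751 -0.71852657  1.07981398]
 [ 0.96146472  0.19844519 -0.19027638  0.22558204]
 [ 0.02096395 -0.74299802 -0.66896522  0.71375067]
 [ 0.          0.          0.          1.        ]]
```

View pics/top0.png

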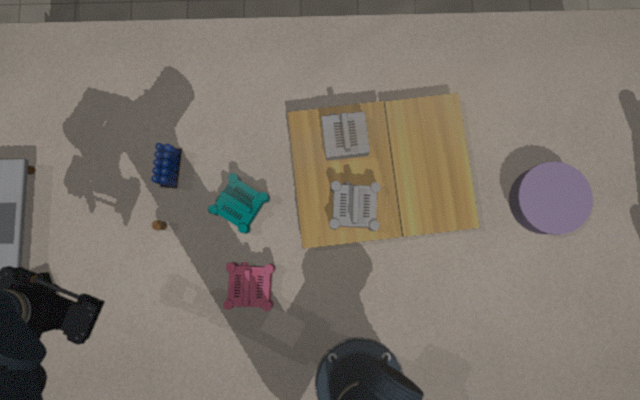

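View pics/scene0.png

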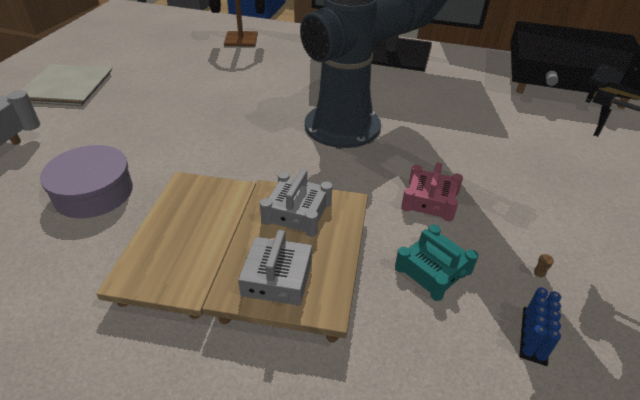

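The top view shows the shelves at columns 288–480: upper on the left, step running from (385,103) to (400,237), lower on the right. The pillared amp is at (355,205) and the plain unit at (345,135), both on the upper shelf. The scene view agrees, and the pink and turquoise look-alikes are on the table. Next I measure these in the depth cloud.

Run:
```python
from h import *
from h import cloud
def rect(pts): 
    (c,s,a)=cv2.minAreaRect(pts.astype(np.float32)); return np.round(c,4),np.round(s,4),round(a,2)
for n in ['top','scene']:
    f=np.load(n+'0.npz'); p,d,K,V=[f[k] for k in 'pdKV']; W=cloud(d,K,V)
    hsv=cv2.cvtColor(p,cv2.COLOR_BGR2HSV); z=W[...,2]
    wood=((hsv[...,1]>70)&(hsv[...,0]>8)&(hsv[...,0]<30)&(z>.035)&(z<.075)&(W[...,0]>.3)).astype(np.uint8)
    k,l,st,_=cv2.connectedComponentsWithStats(cv2.morphologyEx(wood,cv2.MORPH_OPEN,np.ones((3,3)),))
    for i in range(1,k):
        if st[i,4]>1500:
            q=W[l==i]; print(n,'wood',st[i],rect(q[:,:2]),'z',np.percentile(q[:,2],[5,25,50,75,95]).round(4))
            h=cv2.convexHull(np.argwhere(l==i)[:,::-1].astype(np.int32))[:,0]
            print('  ray rect',rect(np.array([ray(K,V,u,v,.056)[:2] for u,v in h])))
    # aluminium top things in the shelf region
    reg=(W[...,0]>.3)&(W[...,0]<.75)&(W[...,1]>-.35)&(W[...,1]<.2)&(hsv[...,1]<60)
    for lo,hi,nm in [(.085,.118,'case'),(.120,.145,'bar')]:
        m=(reg&(z>lo)&(z<hi)).astype(np.uint8); k,l,st,_=cv2.connectedComponentsWithStats(m)
        for i in range(1,k):
            if st[i,4]>40:
                q=W[l==i]; print(n,nm,st[i],rect(q[:,:2]),'z',np.percentile(q[:,2],[5,50,95]).round(4))
```

```text
top wood [  288    93   191   155 19696] (array([ 0.5209, -0.0649]), array([0.3399, 0.4292]), 5.9) z [0.0502 0.0528 0.0561 0.0607 0.0633]
  ray rect (array([ 0.5211, -0.0643]), array([0.3408, 0.4279]), 5.86)
top case [ 322  112   48   47 1644] (array([0.6001, 0.0251]), array([0.1088, 0.1032]), 5.34) z [0.1005 0.1047 0.108 ]
top case [ 330  181   51   50 1730] (array([0.4267, 0.0059]), array([0.1133, 0.1108]), 86.99) z [0.1012 0.1052 0.112 ]
top bar [341 113  10  37 230] (array([0.5959, 0.0242]), array([0.0833, 0.014 ]), 5.94) z [0.1329 0.1393 0.1419]
top bar [352 185   8  38 242] (array([0.4274, 0.0057]), array([0.014 , 0.0841]), 86.84) z [0.1353 0.1391 0.1424]
scene wood [   97   172   271   166 24882] (array([ 0.5182, -0.0638]), array([0.3428, 0.4307]), 5.83) z [0.051  0.0529 0.0547 0.0609 0.0625]
  ray rect (array([ 0.5208, -0.0615]), array([0.3563, 0.4268]), 5.9)
scene case [ 260  171   73   58 2230] (array([0.4249, 0.0092]), array([0.1144, 0.1155]), 86.45) z [0.0894 0.1052 0.112 ]
scene case [ 238  237   74   63 3021] (array([0.5983, 0.0266]), array([0.1096, 0.105 ]), 5.7) z [0.0896 0.1048 0.1071]
scene bar [286 169  21  35 307] (array([0.4259, 0.0082]), array([0.0141, 0.0855]), 87.22) z [0.1249 0.1393 0.1415]
scene bar [265 230  20  47 429] (array([0.5949, 0.0268]), array([0.0846, 0.0141]), 5.05) z [0.1253 0.1393 0.1413]
```

Call:
{"method": "apply_moves", "body": {"plan": [[[0.064,-0.19,0,0,0,0.021],[0.128,-0.38,0,0,0,0.042],[0.192,-0.57,0,0,0,0.063],[0.256,-0.76,0,0,0,0.084],[0.32,-0.94,0,0,0,0.105]]], "gripper": 0}}

```text
time: 0.6
eef_pos: [0.3139, 0.3425, 0.2223]
tool_rot: [-0.079, -3.14, 0.001]
ft_force: [0.5, 0.1, -0.2]
width: 1.0
```

Call:
{"method": "apply_moves", "body": {"plan": [[[0.064,-0.19,0,0,0,0],[0.128,-0.38,0,0,0,0],[0.192,-0.57,0,0,0,0],[0.256,-0.76,0,0,0,0],[0.32,-0.94,0,0,0,0]]]}}

```text
time: 1.1
eef_pos: [0.394, 0.1076, 0.2225]
tool_rot: [-0.085, -3.14, -0.0]
ft_force: [0.6, -0.1, 0.1]
width: 1.003
```

Call:
{"method": "apply_moves", "body": {"plan": [[[0.064,-0.19,0,0,0,0],[0.12,-0.38,0,0,0,0],[0.12,-0.4,0,0,0,0],[0.12,-0.4,0,0,0,0]]]}}

```text
time: 1.5
eef_pos: [0.4239, 0.0083, 0.2223]
tool_rot: [-0.091, -3.139, -0.001]
ft_force: [-0.4, -0.4, -0.7]
width: 1.001
```

```bash
cat > st.py <<'E'
from h import *
# pose of grip in world and shelf frame
def shelf(p,a=np.radians(5.9),o=(0.5327,-0.1859)):
    d=np.array(p[:2])-o; return np.array([d[0]*np.cos(a)+d[1]*np.sin(a),-d[0]*np.sin(a)+d[1]*np.cos(a)])
if __name__=='__main__':
    s=telemetry.read_state(); M=R.from_rotvec(s['tool_rot']).as_matrix(); 
    print('t',round(s['time'],2),'tcp',s['eef_pos'].round(4),'jaw ang',np.degrees(np.arctan2(M[1,1],M[0,1])).round(2),'toolz',M[:,2].round(3),'F',s['ft_force'].round(2),'T',s['wrist_torque'].round(2),'w',round(s['width'],3),'shelf xy',shelf(s['eef_pos']).round(4))
E
python3 st.py
python3 - <<'E'
from h import *
p,d,K,V=grab('wrist'); cv2.imwrite('pics/w1.png',p); W=cloud(d,K,V); z=W[...,2]
hsv=cv2.cvtColor(p,cv2.COLOR_BGR2HSV)
m=((z>.130)&(z<.145)).astype(np.uint8); k,l,st,_=cv2.connectedComponentsWithStats(m)
for i in range(1,k):
    if st[i,4]>150:
        q=W[l==i]; print(st[i],cv2.minAreaRect(q[:,:2].astype(np.float32)),np.median(q[:,2]))
E
```

```text
t 1.5 tcp [0.4239 0.0083 0.2223] jaw ang 86.68 toolz [-0.001  0.001 -1.   ] F [-0.38 -0.38 -0.73] T [0.11 0.01 0.03] w 1.001 shelf xy [-0.0883  0.2044]
[ 312  154   17   92 1427] ((0.4220007658004761, 0.00781422108411789), (0.013927931897342205, 0.08321510255336761), 87.06693267822266) 0.13886845365126216
```

Call:
{"method": "apply_moves", "body": {"plan": [[[0.002,0,-0.12,0,0,0.001],[0.002,0,-0.24,0,0,0.001],[0.002,0,-0.34,0,0,0.001],[0.002,0,-0.41,0,0,0.001],[0.002,0,-0.432,0,0,0.001]]]}}

```text
time: 2.05
eef_pos: [0.4223, 0.0118, 0.1131]
tool_rot: [-0.075, -3.136, -0.002]
ft_force: [-0.4, 0.0, -0.0]
width: 1.004
```

Call:
{"method": "apply_moves", "body": {"plan": [[[0,0,0,0,0,0],[0,0,0,0,0,0],[0,0,0,0,0,0],[0,0,0,0,0,0],[0,0,0,0,0,0]]], "gripper": 1, "squeeze": 30}}

```text
time: 2.55
eef_pos: [0.4248, 0.0094, 0.1151]
tool_rot: [0.08, 3.139, -0.0]
ft_force: [0.5, -0.4, 0.6]
width: 0.631
```

Call:
{"method": "apply_moves", "body": {"plan": [[[0,0,0,0,0,0],[0,0,0,0,0,0],[0,0,0,0,0,0],[0,0,0,0,0,0]]]}}

```text
time: 2.95
eef_pos: [0.4245, 0.0095, 0.1145]
tool_rot: [-0.08, -3.141, -0.0]
ft_force: [0.2, -0.2, 0.1]
width: 0.266
```

```bash
python3 st.py
```

```text
t 2.95 tcp [0.4245 0.0095 0.1145] jaw ang 87.08 toolz [-0.  0. -1.] F [ 0.18 -0.22  0.14] T [-0.01  0.02 -0.04] w 0.266 shelf xy [-0.0876  0.2055]
```

Call:
{"method": "apply_moves", "body": {"plan": [[[0,0,0,0,0,0],[0,0,0,0,0,0],[0,0,0,0,0,0],[0,0,0,0,0,0]]]}}

```text
time: 3.35
eef_pos: [0.4247, 0.0091, 0.1145]
tool_rot: [0.079, 3.14, -0.001]
ft_force: [-1.2, -3.6, -0.7]
width: 0.157
```

```bash
python3 st.py
```

```text
t 3.35 tcp [0.4247 0.0091 0.1145] jaw ang 87.11 toolz [ 0.    -0.001 -1.   ] F [-1.25 -3.63 -0.66] T [-0.58  0.05 -0.01] w 0.157 shelf xy [-0.0874  0.2051]
```

Call:
{"method": "apply_moves", "body": {"plan": [[[0.01,-0.03,0.002,0,0,0.005],[0.022,-0.066,0.004,0,0,0.01],[0.034,-0.1,0.004,0,0,0.015],[0.046,-0.134,0.004,0,0,0.02],[0.057,-0.165,0.004,0,0,0.025]]]}}

```text
time: 3.85
eef_pos: [0.4374, -0.0309, 0.1147]
tool_rot: [0.043, -3.138, -0.004]
ft_force: [-0.1, 0.8, -6.4]
width: 0.159
```

```bash
python3 st.py
```

```text
t 3.85 tcp [ 0.4374 -0.0309  0.1147] jaw ang 91.58 toolz [-0.003  0.002 -1.   ] F [-0.09  0.8  -6.44] T [ 0.15 -0.03  0.05] w 0.159 shelf xy [-0.0789  0.164 ]
```

Call:
{"method": "apply_moves", "body": {"plan": [[[0.012,-0.034,0,0,0,0.005],[0.024,-0.068,0,0,0,0.01],[0.036,-0.1,0,0,0,0.015],[0.048,-0.135,0,0,0,0.02],[0.058,-0.17,0,0,0,0.025]]]}}

```text
time: 4.35
eef_pos: [0.4518, -0.073, 0.1147]
tool_rot: [0.167, -3.134, -0.005]
ft_force: [-1.2, 2.2, -4.0]
width: 0.157
```

Call:
{"method": "apply_moves", "body": {"plan": [[[0,0,0,0,0,0],[0,0,0,0,0,0],[0,0,0,0,0,0]]]}}

```text
time: 4.65
eef_pos: [0.4522, -0.0733, 0.115]
tool_rot: [0.166, -3.135, -0.002]
ft_force: [-0.6, -0.5, -7.2]
width: 0.157
```

```bash
python3 st.py
python3 - <<'E'
from h import *
from st import shelf
p,d,K,V=grab('scene'); cv2.imwrite('pics/s2.png',p[120:340,60:420].repeat(2,0).repeat(2,1))
W=cloud(d,K,V); np.save('s2.npy',W)
E
```

```text
t 4.65 tcp [ 0.4522 -0.0733  0.115 ] jaw ang 96.08 toolz [-0.002  0.001 -1.   ] F [-0.62 -0.46 -7.18] T [0.04 0.03 0.01] w 0.157 shelf xy [-0.0685  0.1202]
```

View pics/s2.png

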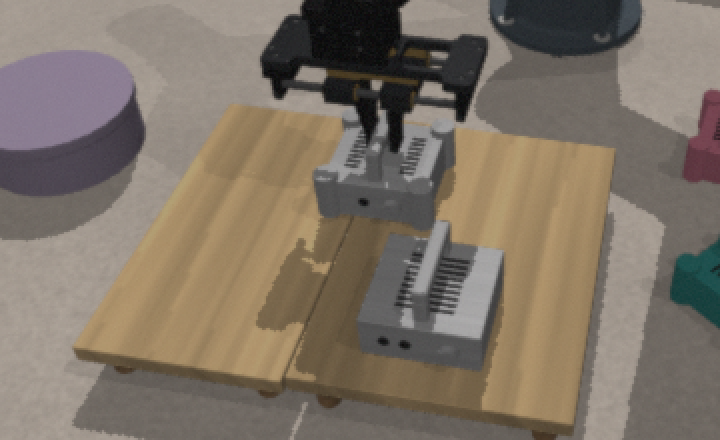

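The picture shows the amp held level across the step at about (375,180) in the crop, with the plain unit untouched at (430,300). The tool reads y' = 0.120 in the shelf frame, so the way condition is met. Now I carry it on past the step.

Call:
{"method": "apply_moves", "body": {"plan": [[[0.01,-0.036,0,0,0,0],[0.02,-0.074,0,0,0,0],[0.03,-0.112,0,0,0,0],[0.04,-0.15,0,0,0,0],[0.05,-0.186,0,0,0,0]]]}}

```text
time: 5.2
eef_pos: [0.4661, -0.122, 0.1156]
tool_rot: [-0.166, 3.137, -0.0]
ft_force: [-0.4, -0.9, -7.2]
width: 0.153
```

Call:
{"method": "apply_moves", "body": {"plan": [[[0.01,-0.036,0,0,0,0],[0.02,-0.074,0,0,0,0],[0.03,-0.112,0,0,0,0],[0.04,-0.15,0,0,0,0],[0.05,-0.186,0,0,0,0]]]}}

```text
time: 5.7
eef_pos: [0.4784, -0.1681, 0.1155]
tool_rot: [0.167, -3.137, -0.0]
ft_force: [0.4, -0.8, -7.2]
width: 0.153
```

```bash
python3 st.py
```

```text
t 5.7 tcp [ 0.4784 -0.1681  0.1155] jaw ang 96.08 toolz [-0.  0. -1.] F [ 0.39 -0.81 -7.18] T [ 0.02 -0.01  0.05] w 0.153 shelf xy [-0.0522  0.0233]
```

Call:
{"method": "apply_moves", "body": {"plan": [[[0.004,-0.04,0,0,0,0],[0.009,-0.085,-0.01,0,0,0],[0.009,-0.09,-0.02,0,0,0],[0.009,-0.09,-0.03,0,0,0],[0.009,-0.09,-0.034,0,0,0]]]}}

```text
time: 6.2
eef_pos: [0.4797, -0.1891, 0.1066]
tool_rot: [0.167, -3.135, -0.002]
ft_force: [-1.6, 0.7, 0.4]
width: 0.153
```

Call:
{"method": "apply_moves", "body": {"plan": [[[0,0,0,0,0,0],[0,0,0,0,0,0]]]}}

```text
time: 6.4
eef_pos: [0.4804, -0.1892, 0.107]
tool_rot: [0.168, -3.137, -0.001]
ft_force: [0.6, 0.1, -6.5]
width: 0.155
```

```bash
python3 st.py
python3 - <<'E'
from h import *
from st import shelf
for n in ['scene','top']:
    p,d,K,V=grab(n); W=cloud(d,K,V); q=W.reshape(-1,3)
    xy=np.stack(shelf(q[:,:2].T.reshape(2,-1),o=np.array([[.5327],[-.1859]])),-1)
    m=(abs(xy[:,0]+.05)<.08)&(abs(xy[:,1])<.08)&(q[:,2]>.075)&(q[:,2]<.106)
    print(n,m.sum(),cv2.minAreaRect(xy[m].astype(np.float32)),np.percentile(q[m,2],[50,95]))
    cv2.imwrite(f'pics/{n}3.png',p)
E
```

```text
t 6.4 tcp [ 0.4804 -0.1892  0.107 ] jaw ang 96.12 toolz [-0.  0. -1.] F [ 0.6   0.06 -6.52] T [ 0.    0.   -0.02] w 0.155 shelf xy [-0.0524  0.0021]
scene 2091 ((-0.050434570759534836, 0.0030954070389270782), (0.11180265992879868, 0.1162269189953804), 0.5201671123504639) [0.0972758  0.10376364]Traceback (most recent call last):
  File "<stdin>", line 7, in <module>
    return _quantile_unchecked(
        a, q, axis, out, overwrite_input, method, keepdims, weights)
    return _ureduce(a,
                    func=_quantile_ureduce_func,
    ...<5 lines>...
                    overwrite_input=overwrite_input,
                    method=method)
    r = func(a, **kwargs)
    result = _quantile(arr,
                       quantiles=q,
    ...<2 lines>...
                       out=out,
                       weights=wgt)
    slices_having_nans = np.isnan(arr[-1, ...])
                                  ~~~^^^^^^^^^
IndexError: index -1 is out of bounds for axis 0 with size 0
```

Call:
{"method": "apply_moves", "body": {"plan": [[[0,-0.004,-0.003,0,0,0],[0,-0.004,-0.004,0,0,0],[0,-0.004,-0.004,0,0,0]]]}}

```text
time: 6.8
eef_pos: [0.4805, -0.1902, 0.1066]
tool_rot: [-0.167, 3.137, 0.001]
ft_force: [-0.4, 3.5, 0.8]
width: 0.157
```

Call:
{"method": "apply_moves", "body": {"plan": [[[0,0,0,0,0,0],[0,0,0,0,0,0],[0,0,0,0,0,0],[0,0,0,0,0,0],[0,0,0,0,0,0]]], "gripper": 0.3}}

```text
time: 7.3
eef_pos: [0.4807, -0.191, 0.1061]
tool_rot: [-0.167, 3.137, -0.001]
ft_force: [0.6, 0.3, 0.2]
width: 0.526
```

Call:
{"method": "apply_moves", "body": {"plan": [[[0,0,0,0,0,0],[0,0,0,0,0,0],[0,0,0,0,0,0],[0,0,0,0,0,0]]]}}

```text
time: 7.7
eef_pos: [0.4805, -0.1907, 0.106]
tool_rot: [0.167, -3.137, -0.0]
ft_force: [-0.1, 0.5, -0.2]
width: 0.696
```

```bash
python3 st.py
```

```text
t 7.7 tcp [ 0.4805 -0.1907  0.106 ] jaw ang 96.09 toolz [-0.  0. -1.] F [-0.12  0.51 -0.25] T [ 0.09 -0.03 -0.04] w 0.696 shelf xy [-0.0524  0.0006]
```

Released. Now I raise the tool straight up, move it back out of the top view and check.

Call:
{"method": "apply_moves", "body": {"plan": [[[0,0,0.05,0,0,0],[0,0,0.15,0,0,0],[0,0,0.3,0,0,0],[0,0,0.5,0,0,0],[0,0,0.65,0,0,0]]]}}

```text
time: 8.2
eef_pos: [0.4809, -0.1909, 0.2711]
tool_rot: [-0.167, 3.135, -0.002]
ft_force: [0.4, -0.1, -0.1]
width: 0.704
```

Call:
{"method": "apply_moves", "body": {"plan": [[[0,-0.2,0,0,0,0],[0,-0.4,0,0,0,0],[0,-0.6,0,0,0,0],[0,-0.8,0,0,0,0],[0,-0.9,0,0,0,0]]]}}

```text
time: 8.7
eef_pos: [0.48, -0.4202, 0.2683]
tool_rot: [-0.163, 3.137, -0.004]
ft_force: [-0.5, 0.8, -0.1]
width: 0.702
```

```bash
python3 st.py
python3 - <<'E'
from h import *
from st import shelf
for n in ['scene','top']:
    p,d,K,V=grab(n); W=cloud(d,K,V); q=W.reshape(-1,3)
    xy=shelf(q.T,o=np.array([[.5327],[-.1859]])).T
    for nm,cx,cy,lo,hi in [('amp',-.05,0,.075,.106),('ampbar',-.05,0,.115,.135),('plain',.088,.203,.085,.118),('plainbar',.088,.203,.125,.145)]:
        m=(abs(xy[:,0]-cx)<.08)&(abs(xy[:,1]-cy)<.08)&(q[:,2]>lo)&(q[:,2]<hi)
        if m.sum()<20: print(n,nm,'none'); continue
        P=q[m] if 'plain' in nm else xy[m]
        print(n,nm,m.sum(),np.round(np.hstack(cv2.minAreaRect(P[:,:2].astype(np.float32))),4),np.percentile(q[m,2],[50,95]).round(4))
    cv2.imwrite(f'pics/{n}4.png',p)
E
```

```text
t 8.7 tcp [ 0.48   -0.4202  0.2683] jaw ang 95.93 toolz [ 0.001 -0.002 -1.   ] F [-0.47  0.77 -0.08] T [ 0.04 -0.05 -0.03] w 0.702 shelf xy [-0.0766 -0.2276]
scene amp 2301 [-0.0511  0.0027  0.1136  0.1156  0.2768] [0.097  0.1037]
scene ampbar 332 [-0.0506  0.003   0.0839  0.0143  0.5036] [0.1308 0.1334]
scene plain 3035 [0.5976 0.0265 0.1101 0.1048 5.6745] [0.1049 0.1071]
scene plainbar 411 [0.5947 0.0263 0.0844 0.0148 5.5956] [0.1395 0.1414]
top amp 1441 [-4.970e-02  3.000e-04  1.116e-01  1.150e-01  3.042e-01] [0.0972 0.1036]
top ampbar 227 [-4.680e-02  1.000e-04  7.810e-02  1.410e-02  3.998e-01] [0.1314 0.1339]
top plain 1665 [0.6003 0.0245 0.1084 0.1041 5.7068] [0.1048 0.108 ]
top plainbar 228 [0.5961 0.0242 0.0827 0.0141 5.671 ] [0.1392 0.1424]
```

View pics/scene4.png

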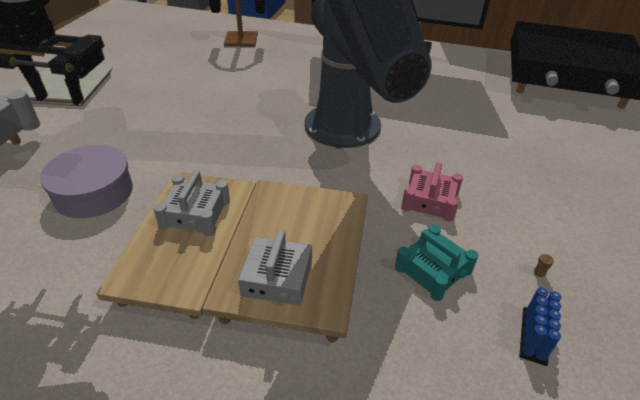

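The picture shows the amp standing flat on the lower shelf at about (195,205), the plain unit unmoved at (277,268), and the arm clear of everything.

Call:
{"method": "apply_moves", "body": {"plan": [[[0,0,0,0,0,0],[0,0,0,0,0,0]]]}}

```text
time: 9.0
eef_pos: [0.4804, -0.414, 0.2683]
tool_rot: [0.168, -3.136, -0.003]
ft_force: [-0.6, 0.2, -0.2]
width: 0.701
```

```bash
python3 -c "
from h import *
print(job.hand_in())"
```

```text
the job is handed in; nothing more can be done
None
```

The headphone amplifier is standing on the lower shelf, released, and I handed the job in at about 9 s of the 38 s allowed. I gripped its carrying bar, slid it level across the step while turning it about 9° to square it with the shelf, and lowered it about 9 mm once its trailing edge had cleared the step.

- **Over the step:** I paused the amplifier at y ≈ 0.120 m in the shelf frame. The tool showed it no more than about 1 mm above the upper shelf until it was past the edge. The wrist force there was about 7 N, close to the amplifier's weight, so I carried most of it with only light contact rather than dragging it.
- **Final position:** the two cameras put its centre at x ≈ -0.05 m and y ≈ 0.000 to 0.003 m. It is square to within about 0.5°, and the top of the bar matches it standing flat on the lower shelf.
- **Other unit:** its measured position is the same as at the start, within about 1 mm. The arm was clear of everything at hand-in.
- **Disagreements:** the cameras differ from each other by 2–3 mm, about their stated calibration error. One check, a top view taken while the arm was still over the amplifier, found nothing; I repeated it once the arm was out of the way.

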